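# Balance the paint case lid for marking out its stay

## Task

I want to mark where the lid stay goes on this wooden paint case. With the lid still shut, butt the wide face of the loose stay block up against the side of the case that it stands beside, flush and square with no gap, standing upright on the bench and within the length of that side. Then swing the lid up by its dowel handle to its balance point, where its weight stands straight over the hinge and it would fall neither way, never letting it go over backwards, and finish holding it still there in the gripper, without letting go; leave the jar, tin and figure alone.

Things in the scene. Friction and masses are not known exactly. Their poses are not given: they have to be found in the camera images.
- case: Fixed wooden paint case, 130 (x) by 240 (y) by 60 mm high, 90 mm with the lid shut. Origin: centre of its underside, on the bench. Its -x side (front, with the handle) faces roughly to the robot; the flat sides for the block are at y = -120 and +120 mm. It cannot be pushed away.
- lid (a joint): Lid hinge, rad: 0 shut (as it starts), growing as the lid swings up and back, stop at 2.0; balance point at 1.30 (74 degrees open, the panel still leaning 16 degrees short of upright). Turns almost freely: let go elsewhere, the lid falls shut or over backwards. Axis: the case's y axis through point lid_hinge. The lid: a shallow wooden tray, open side down, 130 by 234 by 30 mm, 0.45 kg.
- lid_bar (a point): Middle of the lid's handle, a round dowel 14 mm thick, parallel to the hinge, 122 mm clear between the two arms that carry it. Lid shut, it lies 170 mm before (-x) and 15 mm above the hinge axis (75 mm above the bench), with a 33 mm gap between it and the lid's front edge. Fixed to the lid; being round, it can turn between a gripper's fingers.
- lid_hinge (a point): Middle of the lid's hinge axis, on the far (+x) top edge of the case, 60 mm above the bench.
- lid_com (a point): Centre of mass of the lid: lid shut, 73 mm before (-x) and 20 mm above the hinge axis; at the balance point straight above the axis.
- block: Loose pale wooden stay block, 64 (x) by 44 (y) by 90 mm high, about 0.17 kg, upright, with a steel plate and an 8 mm high stud on top. Origin: centre of its underside. It stands a few cm off the left or right side of the case, a little turned. Dragged in a grip under 30 N it may slip. A 64 mm wide face goes against the case: its origin is then 142 mm from the case's origin along the case's y.
- jar: Bystander: glass paint jar, 62 mm across, 75 mm high, beside the case on the side away from the block. Origin: centre of its underside.
- can: Bystander: tin, 66 mm across, 70 mm high, beyond the case. Origin: centre of its underside.
- figure: Bystander: turned wooden figure with raised arms and small wings, 130 mm high, about 100 mm wide. Origin: centre of its underside.
There are look-alikes about, which are no part of the job. Leave any blue or purple look-alike of the block alone.

How it is judged:
On the way:
1. the stay block is flush against the case side, lid shut ((y of block in the frame of case between 0.138 and 0.1448 m or y of block in the frame of case between -0.1448 and -0.138 m) and x of block in the frame of case between -0.04 and 0.04 m and angle between the x axis of block and the x axis of case, either way round below 0.05 rad and angle between block's own z axis and vertical below 0.05 rad and value of joint lid below 0.1 rad), for 0.2 s.
At the end, for the whole second after the job is handed in: Fingers (over 0.5 N) hold the lid still, within 0.06 rad of its balance point (1.30 rad), not propped by the block; the block stands upright, at rest and untouched, within 2.8 mm of the case side, square within 0.05 rad, its middle within 40 mm of the middle of that side (value of joint lid between 1.24 and 1.36 rad and velocity of joint lid between -0.05 and 0.05 rad/s and contact force between the fingers and lid above 0.5 N and contact force between lid and block below 0.2 N and (y of block in the frame of case between 0.138 and 0.1448 m or y of block in the frame of case between -0.1448 and -0.138 m) and x of block in the frame of case between -0.04 and 0.04 m and angle between the x axis of block and the x axis of case, either way round below 0.05 rad and angle between block's own z axis and vertical below 0.05 rad and linear speed of block below 0.02 m/s and contact force between the fingers and block below 0.1 N); the arm keeps its last pose, push and grip.
It fails at once if the lid goes over backwards (past 1.6 rad) (value of joint lid above 1.6 rad).
It fails at once if the lid is opened (past 0.3 rad) while the block is still off the case (gap over 8 mm) (value of joint lid above 0.3 rad and (y of block in the frame of case above 0.15 m or y of block in the frame of case below -0.15 m)).
It fails at once if the jar is moved more than 25 mm or tipped (distance of jar from where it was at the start of the episode above 0.025 m or angle between jar's own z axis and vertical above 0.5 rad).
It fails at once if the tin is moved more than 25 mm or tipped (distance of can from where it was at the start of the episode above 0.025 m or angle between can's own z axis and vertical above 0.5 rad).
It fails at once if the figure is moved more than 25 mm or tipped (distance of figure from where it was at the start of the episode above 0.025 m or angle between figure's own z axis and vertical above 0.5 rad).
It also fails if it takes over 48 s, if anything falls off the work surface, if the arm or the gripper's body presses on something with over 40 N, if the wrist force passes 120 N, or if a joint passes its speed limit or range.

## Robot

A 6-joint arm with a two-finger parallel gripper is mounted at the origin on the work surface. World frame = base frame: x ahead of the robot, y to its left, z up, the work surface at z = 0. Lengths are in m, angles in rad, forces in N, time in s.
With the tool pointing down it reaches from about 0.35 to 0.85 m from the base axis. Payload 8.1 kg.
Tool frame: the origin (TCP) lies between the finger pads; the fingertips stand 8 mm ahead of it and the grasp point (between the pads) lies 11 mm behind it (robot.tip_reach is the y of the fingertips in the tool frame, in m); y points along the fingers, z is the direction in which the jaws open and shut, and the axes are right-handed (so a half turn about y gives the same grasp; the last joint's range is limited). The gripper opens to 93 mm and grips with 3 to 60 N. Pads are 15 mm wide; open, the fingers measure 128 mm over their backs; the gripper's body (75 mm by 188 mm) begins 65 mm behind the grasp point.
Start: joints at [-1.293, 0.13, 1.488, -0, 1.523, -0.085], TCP at [0.213, -0.561, 0.227] pointing down, gripper open.
Joint ranges: [-2.96, 2.96], [-0.89, 2.26], [0.02, 2.5], [-1.34, 4.48], [0, 2.73], [-2.66, 2.66]. Speed limits (rad/s): [2.39, 2.39, 2.79, 3.14, 3.14, 3.14].

## Interface

Orientations are given as a rotation vector (axis times angle).
In Python, from plant import robot gives the robot as it stands.
- The arm moves only by the tool carry_out, never from a script. Its argument "increments" is a list of rows, each an object with "linear": the shift along the tool's x, y, z in m, a list of three; "yaw": the turn about the tool's y in rad. A call has 1 to 5 rows; each row is the pose to reach, as a shift and turn from the pose measured when the call began, along the tool's axes at that moment; what a row does not reach only later rows make up. A row lasts 1/8 s, in which the tool goes at most 62.5 mm and 10.7 degrees, less where a joint would pass 70% of its speed; a pose out of reach is approached as far as the arm can. A call with a gripper value outside its range is refused whole. "gripper" is the opening, from 0 (shut) to 1 (fully open), set as the call begins (left out, the last holds). The fingers move at their own pace and stop on an object; "newtons" is the grip in N (left out, the last holds). Time passes only in rows, so rows that repeat a pose let the fingers close. It gives the time, the measured TCP pose, the force and the opening at its end, in the units of the state.
- robot.read_state(): the state, without advancing time (a new reading comes with each control period).
- robot.read_camera(name): name is "scene" or "top" or "wrist"; returns the picture (400x640x3 uint8, blue, green, red); there is no depth.
- robot.camera_params(name): a dict with "fov_y" (degrees; the focal length in pixels is half the picture's height over the tangent of half this angle, whatever the lens; pixels are square), "cx", "cy" (the principal point, pixels), "R" (3x3) and "t" (3): a world point X has camera coordinates R X + t. Camera axes: x right, y down, z forward; pixel columns grow to the right and rows downward; lengths in m; the calibration is good to about 2 mm. A picture is of the moment at which its call begins: read the wrist's pose just before it. camera_params takes no time and is no camera call; for the wrist camera it gives the pose at the moment of the call.
- robot.close_job(): hands the job in, once; it reports no verdict.
The state is a dict: "t": time; "q": joint angles; "dq": joint speeds; "joint_torque": joint torques, N m; "tool_pos": TCP position; "orientation": TCP orientation; "force": force on the tool from outside, world axes, zero at the start; "wrist_torque": the same for the moment, N m; "opening": finger opening in m.
Only numpy, scipy, OpenCV 4.12 (cv2) and the standard library are available. Lean on these libraries where they do the work, as an engineer would, in place of code of your own. Each camera call takes 0.05 s, during which the arm holds its last target.

## Working session

There is one attempt and no reset: what is moved stays moved. The work goes in short steps, Python scripts to look and compute and a tool call to move; the robot and the scene stay as the last step left them, time stands still between calls to the robot, and variables do not carry over. Pictures are saved under pics/ and viewed, and the job is handed in when it is done.

Besides the shell and the picture viewer there is one more tool, called after ">>>" as a command line: name --argument value ..., lists and objects as JSON in quotes. carry_out: Moves the arm, as the interface text tells. Its arguments: {"type":"object","properties":{"increments":{"type":"array","items":{"type":"object","properties":{"linear":{"type":"array","items":{"type":"number"}},"yaw":{"type":"number"}}}},"gripper":{"type":"number"},"newtons":{"type":"number"}},"required":["increments"]}

```bash
ls; mkdir -p pics
python3 - <<'E'
from plant import robot
import cv2
s=robot.read_state();print({k:s[k] for k in s})
for n in ["scene","top","wrist"]:
    p=robot.camera_params(n);print(n,p)
    cv2.imwrite(f"pics/{n}0.png",robot.read_camera(n))
E
```

```text
pics
{'t': 0.0, 'q': array([-1.29339340e+00,  1.31146035e-01,  1.48927210e+00, -2.09396602e-05,
        1.52296381e+00, -8.53612596e-02]), 'dq': array([-0.0005559 , -0.00016125, -0.00210035, -0.00097834, -0.0006514 ,
        0.00122675]), 'joint_torque': array([-3.72037484e-04, -5.59848726e+01, -4.91762638e+01,  7.67915184e-02,
        3.59352725e-02, -1.54548229e-04]), 'tool_pos': array([ 0.21280273, -0.56041654,  0.22560039]), 'orientation': array([-0.37133942,  2.02552166, -2.02186138]), 'force': array([ 0.66929203, -0.75812601,  0.34513148]), 'wrist_torque': array([ 0.03680214,  0.00448813, -0.0301223 ]), 'opening': 0.09315618918572233}
scene {'fov_y': 57.6993307204403, 'cx': 319.13562285160924, 'cy': 197.3287630372653, 'R': array([[-0.02754493,  0.99960024, -0.00637532],
       [ 0.73949532,  0.01608538, -0.67296949],
       [-0.67259791, -0.02325142, -0.73964276]]), 't': array([-0.09210119, -0.40530291,  1.30470055])}
top {'fov_y': 44.72869262088005, 'cx': 323.97744601871125, 'cy': 197.64031078478325, 'R': array([[-0.01174454, -0.99991833, -0.00503977],
       [-0.9931959 ,  0.01224928, -0.11580954],
       [ 0.11586181,  0.00364535, -0.99325865]]), 't': array([0.11826209, 0.59389514, 1.22098292])}
wrist {'fov_y': 71.25701085140402, 'cx': 315.1019111230908, 'cy': 202.14159858671854, 'R': array([[ 0.35484873, -0.93492051, -0.0024522 ],
       [-0.90641339, -0.34466929,  0.24416766],
       [-0.22912255, -0.08441988, -0.96972993]]), 't': array([-0.59780807, -0.02963881,  0.3896015 ])}
```

View pics/scene0.png

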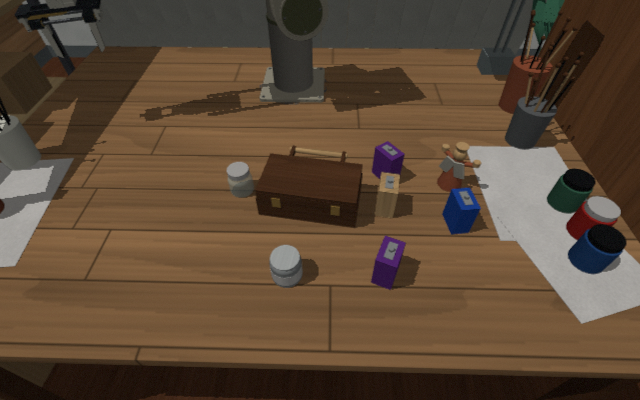

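View pics/top0.png

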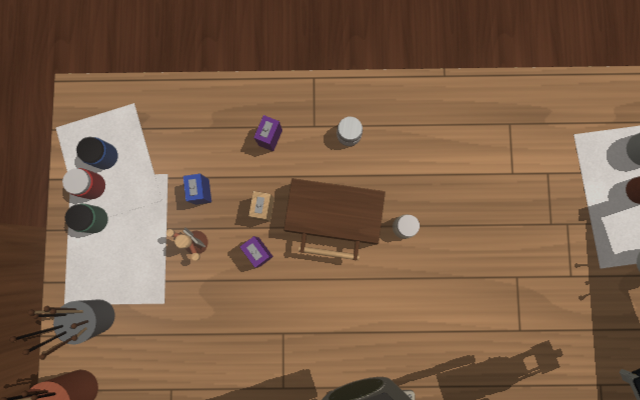

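View pics/wrist0.png

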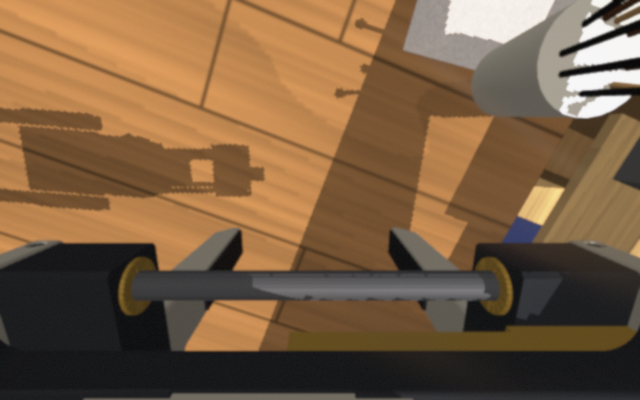

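Top view: the pale block is at (260,205). Look-alikes are purple (256,252), purple (267,133) and blue (196,189). The pale wooden one beside the case, with a plate and stud, fits the description. I'll confirm it in an enlarged crop.

Run:
```python
import cv2
a=cv2.imread("pics/top0.png")[165:275,230:430]; cv2.imwrite("pics/topc.png",cv2.resize(a,None,fx=4,fy=4,interpolation=cv2.INTER_CUBIC))
a=cv2.imread("pics/scene0.png")[130:250,220:420]; cv2.imwrite("pics/scc.png",cv2.resize(a,None,fx=4,fy=4,interpolation=cv2.INTER_CUBIC))
```

```text
(no output)
```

View pics/topc.png

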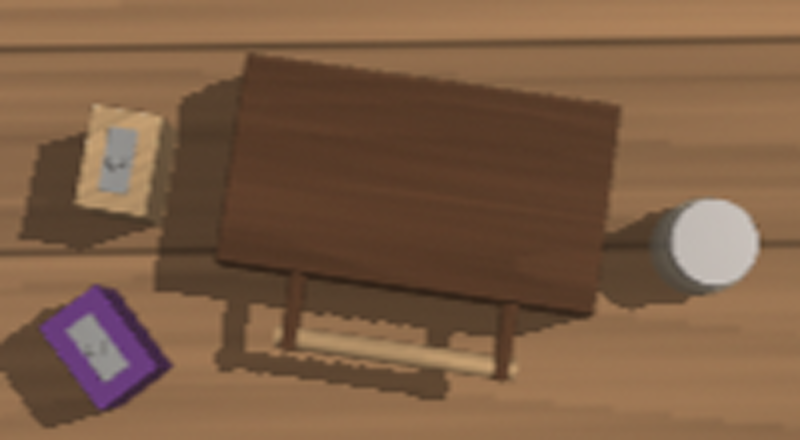

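View pics/scc.png

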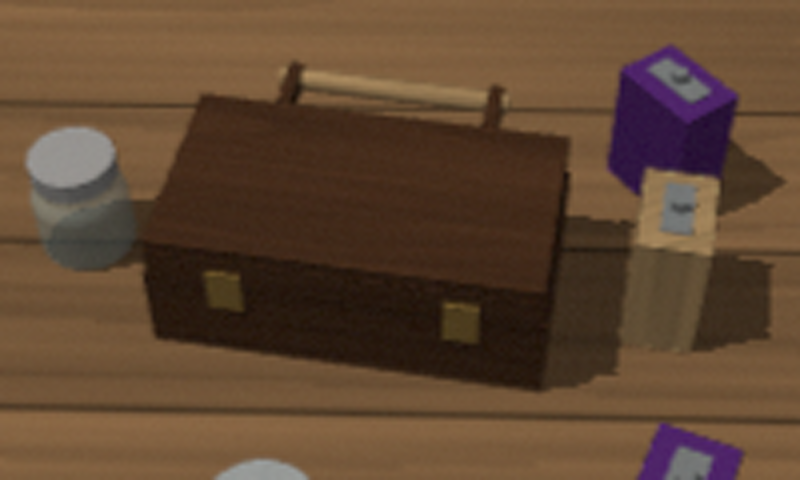

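```bash
cat > h.py <<'E'
import numpy as np, cv2
from scipy.optimize import least_squares
from scipy.spatial.transform import Rotation as Rn
def proj(p,X):
    f=200/np.tan(np.radians(p['fov_y']/2)); c=np.asarray(X)@np.array(p['R']).T+p['t']
    return np.c_[p['cx']+f*c[:,0]/c[:,2], p['cy']+f*c[:,1]/c[:,2]]
def fit(obs,x0):  # obs: list of (params, local pts, pixels)
    def W(v,L):
        c,s=np.cos(v[2]),np.sin(v[2]); L=np.array(L)
        return np.c_[v[0]+c*L[:,0]-s*L[:,1], v[1]+s*L[:,0]+c*L[:,1], L[:,2]]
    r=least_squares(lambda v:np.concatenate([(proj(p,W(v,L))-px).ravel() for p,L,px in obs]),x0)
    return r.x, r.fun.reshape(-1,2)
def box(a,b,z): return [(a,b,z),(a,-b,z),(-a,-b,z),(-a,b,z)]  # far+y, far-y, near-y, near+y
def un(c,k,ox,oy): return (np.array(c)+.5)/k-.5+[ox,oy]
def toolR(s): return Rn.from_rotvec(s['orientation']).as_matrix()
E
python3 - <<'E'
from plant import robot
from h import *
T,S=robot.camera_params('top'),robot.camera_params('scene')
ct=un([(247,54),(621,106),(594,315),(217,262)],4,230,165)
cs=un([(547,290),(150,240),(204,96),(570,137)],4,220,130)
bt=un([(95,104),(163,116),(149,215),(75,205)],4,230,165)
bs=un([(710,251),(637,241),(645,169),(719,178)],4,220,130)
np.set_printoptions(precision=4,suppress=True)
for nm,t,s,L in (('case',ct,cs,box(.065,.117,.09)),('block',bt,bs,box(.032,.022,.09))):
    for o in ([(T,L,t)],[(S,L,s)],[(T,L,t),(S,L,s)]):
        v,r=fit(o,[.5,.05,0]);print(nm,v,abs(r).max())
s=robot.read_state();print(toolR(s))
c,_=fit([(T,box(.065,.117,.09),ct),(S,box(.065,.117,.09),cs)],[.5,.05,0])
b,_=fit([(T,box(.032,.022,.09),bt),(S,box(.032,.022,.09),bs)],[.5,.05,0])
a=c[2];d=b[:2]-c[:2];print('rel',np.cos(a)*d[0]+np.sin(a)*d[1],-np.sin(a)*d[0]+np.cos(a)*d[1],b[2]-a)
for nm,px in (('fig',(185,243)),('pur',(256,252))):pass
E
```

```text
case [ 0.5566  0.0854 -0.1512] 0.29961693136698386
case [ 0.56    0.0889 -0.1461] 1.682197921171337
case [ 0.5578  0.0872 -0.1495] 2.3289279446310047
block [ 0.5735  0.2695 -0.1647] 0.48284332829700816
block [ 0.5752  0.2714 -0.1794] 0.7048079022485751
block [ 0.5742  0.2705 -0.1713] 0.9969803465380664
[[-0.9349 -0.0004  0.3549]
 [-0.3549  0.0014 -0.9349]
 [-0.0001 -1.     -0.0015]]
rel -0.011081987359077054 0.18375889493136943 -0.02182825205248526
```

```bash
cat >> h.py <<'E'
CASE=np.array([.5572,.0864,-.1500]); BLK=np.array([.5740,.2702,-.169])
def go(s,P,ang=None):
    R=toolR(s); d=R.T@(np.array(P)-s['tool_pos']); a=np.arctan2(R[1,2],R[0,2])
    y=None if ang is None else -((ang-a+np.pi)%(2*np.pi)-np.pi)
    return np.round(d,4), y, a
def case2w(x,y):
    c,s_=np.cos(CASE[2]),np.sin(CASE[2]); return CASE[:2]+[c*x-s_*y,s_*x+c*y]
E
python3 - <<'E'
from plant import robot
from h import *
s=robot.read_state()
print(go(s,[*BLK[:2],.2],BLK[2]))
T=robot.camera_params('top')
f=200/np.tan(np.radians(T['fov_y']/2))
R=np.array(T['R']);C=-R.T@T['t']
for nm,z,px in (('purple',.09,[(270,240),(256,236),(240.5,247),(253.5,266.5),(268,258)]),('fig',.1,[(185,243),(166,233),(195,258)]),('jar',.075,[(408,226)])):
    for u,v in px:
        d=R.T@[(u-T['cx'])/f,(v-T['cy'])/f,1]; print(nm,C+d*(z-C[2])/d[2])
E
```

```text
(array([-0.6325,  0.0268, -0.6484]), np.float64(-1.0389750579889236), np.float64(-1.207975057988924))
purple [0.48617445 0.2441275  0.09      ]
purple [0.49634353 0.27843197 0.09      ]
purple [0.46999138 0.31619271 0.09      ]
purple [0.42244751 0.2841828  0.09      ]
purple [0.44254085 0.24895147 0.09      ]
fig [0.48106945 0.44923739 0.1       ]
fig [0.5058451  0.49602344 0.1       ]
fig [0.44466808 0.42426446 0.1       ]
jar [ 0.51718057 -0.09666758  0.075     ]
```

>>> carry_out --increments '[{"linear":[-0.042,0,-0.043],"yaw":-0.07},{"linear":[-0.084,0,-0.086],"yaw":-0.14},{"linear":[-0.126,0,-0.129],"yaw":-0.21},{"linear":[-0.168,0,-0.172],"yaw":-0.28},{"linear":[-0.21,0,-0.215],"yaw":-0.35}]' --gripper 0.9

```text
t: 0.78
tool_pos: [0.3332, -0.2831, 0.226]
orientation: [-0.674, 1.807, -1.805]
force: [-0.0, 0.5, -0.1]
opening: 0.0839
```

Run:
```python
from plant import robot
from h import *
s=robot.read_state(); print(s['t'],s['tool_pos'],s['q'],s['opening'])
print(go(s,[*BLK[:2],.2],BLK[2]))
```

```text
0.775 [ 0.33317897 -0.283139    0.22596364] [-8.22448063e-01 -3.23794364e-01  1.91449020e+00  8.17751761e-04
  1.55207894e+00  3.36876787e-02] 0.08390417641954202
(array([-0.5445,  0.0267, -0.2601]), np.float64(-0.6871510602453341), np.float64(-0.8561510602453343))
```

>>> carry_out --increments '[{"linear":[-0.054,0,-0.026],"yaw":-0.07},{"linear":[-0.108,0,-0.052],"yaw":-0.14},{"linear":[-0.162,0,-0.078],"yaw":-0.21},{"linear":[-0.216,0,-0.104],"yaw":-0.28},{"linear":[-0.27,0,-0.13],"yaw":-0.35}]'

```text
t: 1.4
tool_pos: [0.4523, -0.006, 0.2264]
orientation: [-0.926, 1.57, -1.569]
force: [1.1, -0.4, -0.2]
opening: 0.0836
```

Run:
```python
from plant import robot
from h import *
s=robot.read_state(); print(s['t'],s['tool_pos'],s['q'],s['opening'])
print(go(s,[*BLK[:2],.2],BLK[2]))
```

```text
1.4 [ 0.45232367 -0.00603954  0.22638799] [-1.27802980e-01 -2.80430293e-01  1.87898710e+00  1.24769050e-03
  1.54281128e+00  3.75948430e-01] 0.08364738868702723
(array([-0.3006,  0.0268, -0.0268]), np.float64(-0.33478602784448874), np.float64(-0.5037860278444887))
```

>>> carry_out --increments '[{"linear":[-0.06,0.005,-0.005],"yaw":-0.07},{"linear":[-0.12,0.01,-0.01],"yaw":-0.14},{"linear":[-0.18,0.015,-0.016],"yaw":-0.21},{"linear":[-0.24,0.02,-0.021],"yaw":-0.28},{"linear":[-0.3,0.027,-0.027],"yaw":-0.335}]'

```text
t: 2.02
tool_pos: [0.5741, 0.2717, 0.1995]
orientation: [-1.124, 1.331, -1.33]
force: [0.6, -0.8, 0.7]
opening: 0.0839
```

Run:
```python
from plant import robot
from h import *
s=robot.read_state(); print(s['t'],s['tool_pos'],s['q'],s['opening'])
print(go(s,[*BLK[:2],.2],BLK[2]))
p=robot.camera_params('wrist');im=robot.read_camera('wrist')
L=box(.032,.022,.09);c,q=np.cos(BLK[2]),np.sin(BLK[2])
W=[(BLK[0]+c*a-q*b,BLK[1]+q*a+c*b,z) for a,b,z in L]
for u,v in proj(p,W): 
    if 0<=u<640 and 0<=v<400: cv2.circle(im,(int(u),int(v)),3,(0,0,255),1)
print(proj(p,W))
cv2.imwrite('pics/w1.png',im)
```

```text
2.025 [0.57406555 0.27172352 0.19945892] [3.60893136e-01 2.36389759e-01 1.41878346e+00 8.45705531e-04
 1.48546486e+00 5.27465884e-01] 0.0839094107912417
(array([ 0.0015, -0.0005,  0.0002]), np.float64(0.0023553339857125266), np.float64(-0.16664466601428762))
[[349.85698708 182.41722022]
 [348.43748377 225.48934797]
 [284.97938301 225.34300984]
 [283.8993038  182.26162433]]
```

View pics/w1.png

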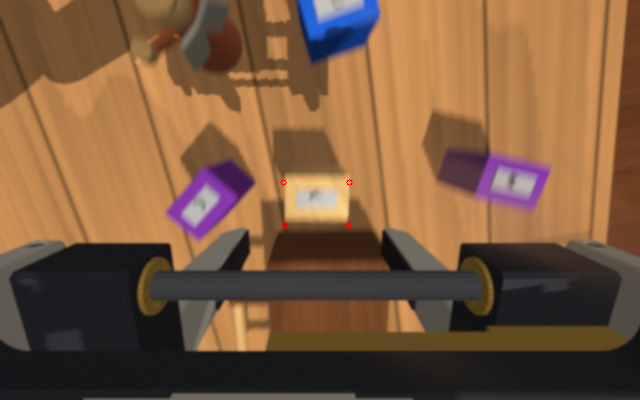

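The wrist view shows the pale block centred between the fingers at (317,199). My predicted corners agree to about 4 px. Descending now.

>>> carry_out --increments '[{"linear":[0.001,0.04,0],"yaw":0},{"linear":[0.001,0.08,0],"yaw":0},{"linear":[0.001,0.12,0],"yaw":0},{"linear":[0.001,0.153,0],"yaw":0},{"linear":[0.001,0.153,0],"yaw":0}]'

```text
t: 2.7
tool_pos: [0.5703, 0.2759, 0.0386]
orientation: [-1.136, 1.335, -1.323]
force: [0.8, 0.2, -0.2]
opening: 0.0838
```

>>> carry_out --increments '[{"linear":[0,0,0]},{"linear":[0,0,0]},{"linear":[0,0,0]},{"linear":[0,0,0]}]' --gripper 0.3 --newtons 45

```text
$.increments[0]: bad value
```

Run:
```python
from plant import robot
from h import *
s=robot.read_state(); print(s['t'],s['tool_pos'],s['q'],s['opening'],s['force'],s['wrist_torque'])
print(go(s,[*case2w(-.011,.142),.047],CASE[2]))
cv2.imwrite('pics/t1.png',cv2.resize(robot.read_camera('top')[165:275,230:430],None,fx=4,fy=4,interpolation=cv2.INTER_CUBIC))
```

```text
2.7 [0.57026475 0.27586734 0.03860319] [0.36727548 0.38409757 1.546024   0.00432877 1.22071921 0.52702563] 0.08379765975750515 [ 0.7826536   0.21411263 -0.17864599] [-0.01018519 -0.01641753  0.0229219 ]
(array([ 0.0472, -0.0084,  0.0048]), np.float64(-0.011259364108681336), np.float64(-0.16125936410868144))
```

View pics/t1.png

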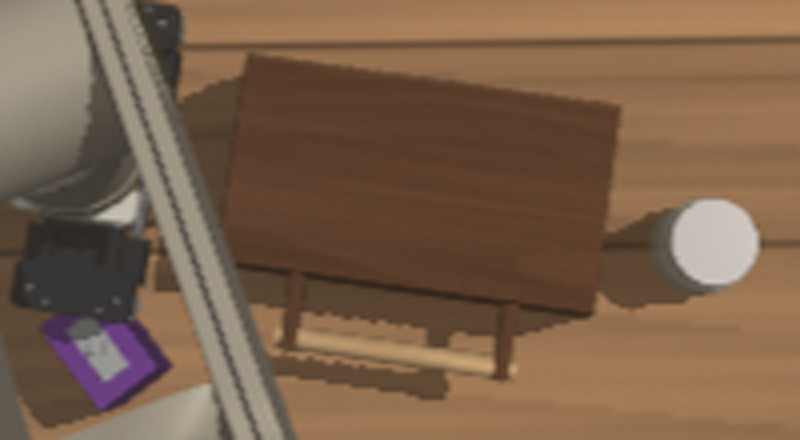

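>>> carry_out --increments '[{"linear":[0.005,-0.006,0.003],"yaw":0},{"linear":[0.005,-0.006,0.003],"yaw":0}]'

```text
t: 3.0
tool_pos: [0.5763, 0.2712, 0.0502]
orientation: [-1.128, 1.331, -1.324]
force: [0.3, -0.1, -0.0]
opening: 0.0839
```

Run:
```python
from plant import robot
from h import *
s=robot.read_state(); print(s['t'],s['tool_pos'],s['dq'],s['opening'],s['force'],s['wrist_torque'])
print(go(s,[*BLK[:2],.047],BLK[2]))
```

```text
3.0 [0.57632842 0.27123617 0.05023857] [ 0.00709208  0.00707472  0.01187609  0.00492008 -0.0107213   0.00706499] 0.0838707547793934 [ 0.31385721 -0.09413385 -0.03911137] [-0.02804308 -0.08085285 -0.01377623]
(array([ 0.0014,  0.0032, -0.0021]), np.float64(0.0071681637526102016), np.float64(-0.1618318362473898))
```

Good. Closing at 45 N.

>>> carry_out --increments '[{"linear":[0.001,0.003,-0.002],"yaw":0},{"linear":[0.001,0.003,-0.002],"yaw":0},{"linear":[0.001,0.003,-0.002],"yaw":0},{"linear":[0.001,0.003,-0.002],"yaw":0}]' --gripper 0.3 --newtons 45

```text
t: 3.5
tool_pos: [0.5743, 0.2707, 0.0476]
orientation: [-1.128, 1.331, -1.324]
force: [-0.3, -1.2, 2.8]
opening: 0.0639
```

Run:
```python
from plant import robot
from h import *
s=robot.read_state(); print(s['t'],s['tool_pos'],s['opening'],s['force'],s['wrist_torque'])
print(go(s,[*case2w(-.011,.142),.047],CASE[2]))
cv2.imwrite('pics/s1.png',cv2.resize(robot.read_camera('scene')[100:250,220:490],None,fx=2.9,fy=2.9,interpolation=cv2.INTER_CUBIC))
```

```text
3.5 [0.57430087 0.27067499 0.04756292] 0.06385873782689287 [-0.25324579 -1.16688128  2.76727816] [-0.17947068 -0.00350375 -0.00498093]
(array([0.0428, 0.0004, 0.0001]), np.float64(-0.011740608197043034), np.float64(-0.16174060819704283))
```

View pics/s1.png

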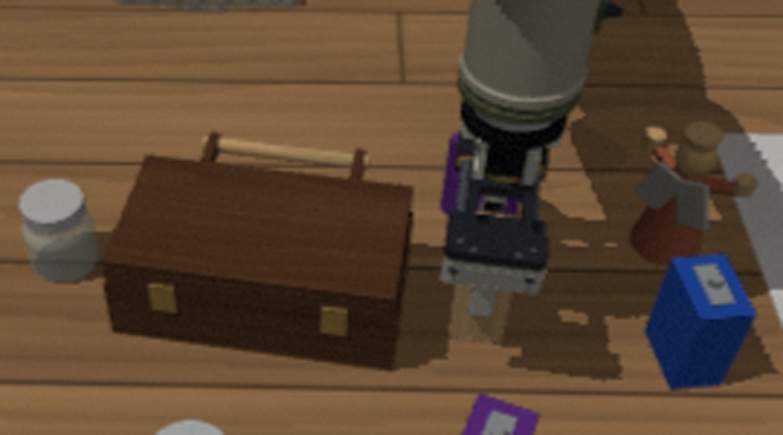

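The block is held (opening 63.9 mm). Dragging it most of the way to the case.

>>> carry_out --increments '[{"linear":[0.007,0,0],"yaw":-0.004},{"linear":[0.014,0,0],"yaw":-0.008},{"linear":[0.022,0,0],"yaw":-0.012},{"linear":[0.03,0,0],"yaw":-0.012},{"linear":[0.037,0,0],"yaw":-0.012}]'

```text
t: 4.18
tool_pos: [0.5683, 0.2335, 0.0475]
orientation: [-1.133, 1.322, -1.315]
force: [0.8, 2.1, 1.7]
opening: 0.0636
```

>>> carry_out --increments '[{"linear":[0.001,0,0],"yaw":0},{"linear":[0.002,0,0],"yaw":0}]'

```text
t: 4.42
tool_pos: [0.568, 0.2314, 0.0475]
orientation: [-1.133, 1.322, -1.315]
force: [0.9, 2.0, 1.0]
opening: 0.0642
```

Run:
```python
from plant import robot
from h import *
s=robot.read_state(); R=toolR(s);print(s['t'],s['tool_pos'],s['opening'],R.T@s['force'],R.T@s['wrist_torque'])
print(go(s,[*case2w(-.011,.142),.047],CASE[2]))
```

```text
4.425 [0.56802793 0.23144564 0.04752537] 0.06421644449565234 [-2.10088539 -0.97424945  0.59429238] [ 0.23220205 -0.00440915  0.28316716]
(array([ 0.003 ,  0.0005, -0.    ]), np.float64(-0.00021307669067560653), np.float64(-0.15021307669067557))
```

Friction while dragging is about 2 N. Probing forward in 1 mm steps.

>>> carry_out --increments '[{"linear":[0.001,0,0],"yaw":0},{"linear":[0.002,0,0],"yaw":0},{"linear":[0.002,0,0],"yaw":0}]'

```text
t: 4.8
tool_pos: [0.5678, 0.2295, 0.0476]
orientation: [-1.133, 1.322, -1.315]
force: [0.7, 1.4, 2.9]
opening: 0.0638
```

>>> carry_out --increments '[{"linear":[0.001,0,0],"yaw":0},{"linear":[0.002,0,0],"yaw":0},{"linear":[0.002,0,0],"yaw":0}]'

```text
t: 5.18
tool_pos: [0.5675, 0.2281, 0.0476]
orientation: [-1.133, 1.322, -1.315]
force: [1.2, 4.9, 0.1]
opening: 0.0636
```

Run:
```python
from plant import robot
from h import *
s=robot.read_state(); R=toolR(s);print(s['t'],s['tool_pos'],s['opening'],R.T@s['force'],R.T@s['wrist_torque'])
print(go(s,[*case2w(-.011,.142),.047],CASE[2]))
```

```text
5.175 [0.56752836 0.22809237 0.04757934] 0.06356632828239529 [-5.04010562 -0.07103416  0.4187819 ] [ 0.16389523 -0.07955949  0.79952024]
(array([-0.0004,  0.0006, -0.    ]), np.float64(0.00013393775016590226), np.float64(-0.149866062249834))
```

>>> carry_out --increments '[{"linear":[0.001,0,0],"yaw":0},{"linear":[0.002,0,0],"yaw":0},{"linear":[0.003,0,0],"yaw":0},{"linear":[0.003,0,0],"yaw":0}]'

```text
t: 5.68
tool_pos: [0.5674, 0.2279, 0.0476]
orientation: [-1.129, 1.322, -1.311]
force: [3.7, 14.7, -4.8]
opening: 0.0634
```

Run:
```python
from plant import robot
from h import *
s=robot.read_state(); R=toolR(s);print(s['t'],s['tool_pos'],s['opening'],R.T@s['force'],R.T@s['wrist_torque'])
print(go(s,[*case2w(-.011,.142),.047],CASE[2]))
```

```text
5.675 [0.56741221 0.22789795 0.04762964] 0.06344043879545153 [-15.04551922   4.92149706   1.46842172] [ 0.26590952 -0.4624967   2.54792985]
(array([-0.0006,  0.0006,  0.    ]), np.float64(0.0012984352974370061), np.float64(-0.1487015647025629))
```

>>> carry_out --increments '[{"linear":[0.002,0,0],"yaw":0},{"linear":[0.001,0,0],"yaw":0},{"linear":[0,0,0],"yaw":0},{"linear":[0,0,0],"yaw":0}]' --gripper 0.85

```text
t: 6.18
tool_pos: [0.5674, 0.2277, 0.0475]
orientation: [-1.129, 1.322, -1.311]
force: [-0.6, -0.6, 0.3]
opening: 0.0784
```

>>> carry_out --increments '[{"linear":[0,-0.03,0],"yaw":0},{"linear":[0,-0.08,0],"yaw":0},{"linear":[0,-0.13,0],"yaw":0},{"linear":[-0.04,-0.15,0],"yaw":0},{"linear":[-0.09,-0.15,0],"yaw":0}]'

```text
t: 6.8
tool_pos: [0.5829, 0.316, 0.2023]
orientation: [-1.122, 1.321, -1.314]
force: [1.6, -0.4, -1.2]
opening: 0.0788
```

Run:
```python
from plant import robot
from h import *
s=robot.read_state(); R=toolR(s);print(s['t'],s['tool_pos'],s['opening'],R.T@s['force'],R.T@s['wrist_torque'])
cv2.imwrite('pics/t2.png',cv2.resize(robot.read_camera('top')[165:275,230:430],None,fx=4,fy=4,interpolation=cv2.INTER_CUBIC))
cv2.imwrite('pics/s2.png',cv2.resize(robot.read_camera('scene')[130:250,220:420],None,fx=4,fy=4,interpolation=cv2.INTER_CUBIC))
```

```text
6.8 [0.5828609  0.31599009 0.20226763] 0.07882958871253483 [0.20138282 1.25417297 1.62028328] [ 0.13743857 -0.01687145 -0.00846994]
```

View pics/t2.png

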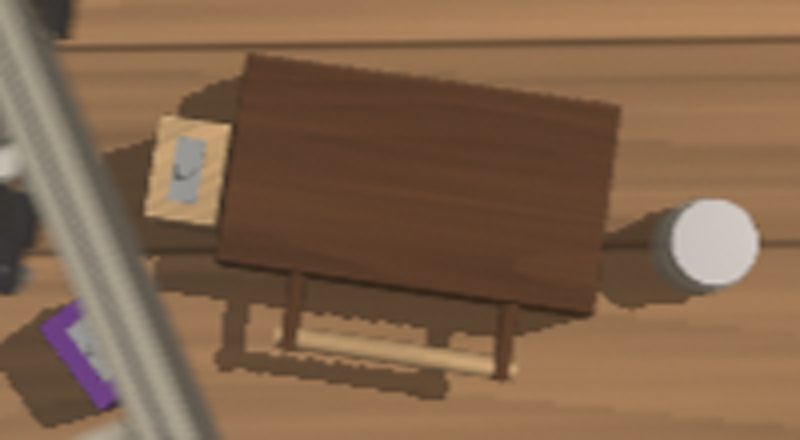

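View pics/s2.png

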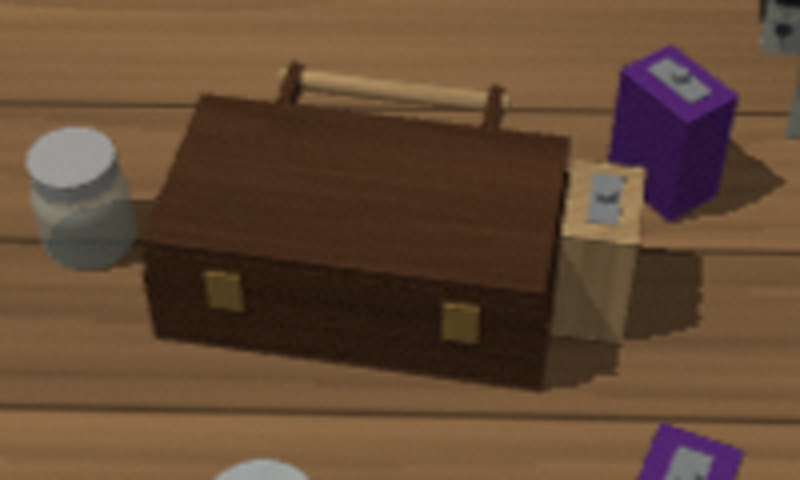

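The block now sits against the lid edge in both views. Checking that numerically.

Run:
```python
from plant import robot
from h import *
np.set_printoptions(precision=4,suppress=True)
im=cv2.imread('pics/t2.png'); h=cv2.cvtColor(im,cv2.COLOR_BGR2HSV)
m=((im[:,:,2]>150)&(im[:,:,1]>120))|((abs(im[:,:,2].astype(int)-im[:,:,0])<25)&(im[:,:,2]>110)); m=m.astype(np.uint8)
m[:, :135]=0; m[:,250:]=0; m[:95]=0;m[240:]=0
m=cv2.morphologyEx(m,cv2.MORPH_OPEN,np.ones((7,7)))
c=max(cv2.findContours(m,0,2)[0],key=cv2.contourArea)
r=cv2.minAreaRect(c);print(r);print(cv2.boxPoints(r))
T,S=robot.camera_params('top'),robot.camera_params('scene')
bt=un([(163,116),(231,124),(217,226),(145,215)],4,230,165)
ct=un([(247,54),(621,106),(594,315),(217,262)],4,230,165)
k,_=fit([(T,box(.065,.117,.09),ct)],[.5,.05,0])
for o in ([(T,box(.032,.022,.09),bt)],[(T,box(.032,.022,.09),un(cv2.boxPoints(r)[[1,2,3,0]],4,230,165))]):
    b,rr=fit(o,[.57,.22,-.15]);d=b[:2]-k[:2];a=k[2]
    print(b,abs(rr).max(),'rel',np.cos(a)*d[0]+np.sin(a)*d[1],-np.sin(a)*d[0]+np.cos(a)*d[1],b[2]-a)
```

```text
((186.56565856933594, 169.20639038085938), (72.00189971923828, 103.51846313476562), 8.91492748260498)
[[142.9786 214.7614]
 [159.0206 112.4934]
 [230.1527 123.6514]
 [214.1107 225.9193]]
[ 0.5667  0.2273 -0.1545] 0.4853758920765472 rel -0.011421997827838998 0.14174504802400884 -0.003366887343120295
[ 0.5673  0.2288 -0.1596] 0.16150042432576583 rel -0.010995547961034234 0.14332670860071742 -0.008459586117726431
```

The block is within tolerance (relative y 141.7 to 143.3 mm, turn under 0.01 rad). For certainty I'll give its outer face a gentle nudge with closed fingers.

Run:
```python
from plant import robot
from h import *
s=robot.read_state(); 
print(s['tool_pos'],go(s,[*case2w(-.011,.195),.2],CASE[2]),go(s,[*case2w(-.011,.195),.035],CASE[2]))
```

```text
[0.58065573 0.31956081 0.1987149 ] (array([ 0.039 , -0.0017,  0.0005]), np.float64(0.00413345445974489), np.float64(-0.1458665455402549)) (array([0.0408, 0.1633, 0.0006]), np.float64(0.00413345445974489), np.float64(-0.1458665455402549))
```

>>> carry_out --increments '[{"linear":[0.015,0,0],"yaw":0.004},{"linear":[0.036,0.01,0],"yaw":0.004},{"linear":[0.036,0.05,0],"yaw":0.004},{"linear":[0.036,0.08,0],"yaw":0.004},{"linear":[0.036,0.1,0],"yaw":0.004}]' --gripper 0 --newtons 20

```text
t: 7.52
tool_pos: [0.5747, 0.2827, 0.0965]
orientation: [-1.128, 1.326, -1.312]
force: [-0.0, 0.7, -0.9]
opening: 0.0335
```

Run:
```python
from plant import robot
from h import *
s=robot.read_state(); print(s['opening'])
print(s['tool_pos'],go(s,[*case2w(-.011,.195),.035],CASE[2]))
```

```text
0.033505249106360234
[0.5746526  0.28265376 0.09647974] (array([0.0022, 0.0615, 0.0012]), np.float64(-0.0016718150367607265), np.float64(-0.1516718150367605))
```

>>> carry_out --increments '[{"linear":[0.002,0.03,0.001],"yaw":-0.002},{"linear":[0.002,0.055,0.001],"yaw":-0.002},{"linear":[0.002,0.06,0.001],"yaw":-0.002},{"linear":[0.005,0.06,0.001],"yaw":-0.002},{"linear":[0.012,0.06,0.001],"yaw":-0.002}]'

```text
t: 8.15
tool_pos: [0.5749, 0.2713, 0.0382]
orientation: [-1.127, 1.323, -1.311]
force: [0.5, 1.1, -0.4]
opening: 0.0005
```

>>> carry_out --increments '[{"linear":[0.003,0,0],"yaw":0},{"linear":[0.006,0,0],"yaw":0},{"linear":[0.008,0,0],"yaw":0}]'

```text
t: 8.52
tool_pos: [0.5738, 0.2632, 0.0384]
orientation: [-1.126, 1.322, -1.311]
force: [-0.1, 0.3, 0.8]
opening: 0.0005
```

Run:
```python
from plant import robot
from h import *
s=robot.read_state(); R=toolR(s);print(s['t'],s['opening'],R.T@s['force'])
print(s['tool_pos'],go(s,[*case2w(-.011,.1715),.035],CASE[2]))
```

```text
8.525 0.000485042512178429 [-0.25084987 -0.7999488  -0.08945982]
[0.57384855 0.26324209 0.03844109] (array([ 0.0059,  0.0034, -0.001 ]), np.float64(0.0005070281470778149), np.float64(-0.14949297185292218))
```

>>> carry_out --increments '[{"linear":[0.002,0,0],"yaw":0},{"linear":[0.004,0,0],"yaw":0},{"linear":[0.006,0,0],"yaw":0},{"linear":[0.007,0,0],"yaw":0}]'

```text
t: 9.02
tool_pos: [0.5733, 0.2601, 0.039]
orientation: [-1.121, 1.323, -1.307]
force: [3.6, 19.6, -3.7]
opening: 0.0006
```

Run:
```python
from plant import robot
from h import *
s=robot.read_state(); R=toolR(s);print(s['t'],s['opening'],R.T@s['force'])
print(s['tool_pos'],go(s,[*case2w(-.011,.1715),.035],CASE[2]))
```

```text
9.025 0.0005868012180500671 [-19.84872008   4.07558953   0.66639871]
[0.57332678 0.26005533 0.03904666] (array([ 0.0027,  0.004 , -0.001 ]), np.float64(0.0010965333156622847), np.float64(-0.14890346668433765))
```

Firm contact at 20 N, so the block is flush. Backing off, then going to the handle.

>>> carry_out --increments '[{"linear":[-0.02,0,0],"yaw":0},{"linear":[-0.025,-0.04,0],"yaw":0},{"linear":[-0.025,-0.09,0],"yaw":0},{"linear":[-0.025,-0.13,0],"yaw":0},{"linear":[-0.015,-0.14,0],"yaw":0}]'

```text
t: 9.65
tool_pos: [0.5768, 0.2741, 0.1833]
orientation: [-1.115, 1.32, -1.307]
force: [0.2, -1.4, -0.4]
opening: 0.0003
```

Run:
```python
from plant import robot
from h import *
s=robot.read_state(); R=toolR(s);print(s['t'],s['opening'],R.T@s['force'])
print(s['tool_pos'],go(s,[*case2w(-.105,0),.18],CASE[2]), case2w(-.105,0))
```

```text
9.65 0.00025243204907715567 [1.37648542 0.36009727 0.37004834]
[0.57681462 0.27405112 0.1832947 ] (array([ 0.1883, -0.0011, -0.0968]), np.float64(0.002123516398574221), np.float64(-0.1478764836014256)) [0.45337904 0.102091  ]
```

>>> carry_out --increments '[{"linear":[0.045,0,-0.023],"yaw":0},{"linear":[0.09,0,-0.046],"yaw":0},{"linear":[0.135,0,-0.069],"yaw":0},{"linear":[0.188,0,-0.097],"yaw":0.002},{"linear":[0.188,0,-0.097],"yaw":0.002}]' --gripper 0.34

```text
t: 10.28
tool_pos: [0.4499, 0.0998, 0.1765]
orientation: [-1.117, 1.326, -1.31]
force: [0.3, 0.8, -0.5]
opening: 0.0315
```

Run:
```python
from plant import robot
from h import *
s=robot.read_state(); R=toolR(s);print(s['t'],s['opening'],R.T@s['force'],R[:,1])
print(s['tool_pos'],go(s,[*case2w(-.105,0),.064],CASE[2]), case2w(-.105,0))
p=robot.camera_params('wrist');im=robot.read_camera('wrist')
W=[[*case2w(-.105,y),.075] for y in (-.061,-.03,0,.03,.061)]
for u,v in proj(p,W):
    print(u,v); 
    if 0<=v<400: cv2.circle(im,(int(u),int(v)),3,(0,0,255),1)
cv2.imwrite('pics/w3.png',im)
cv2.imwrite('pics/t3.png',cv2.resize(robot.read_camera('top')[165:275,230:430],None,fx=4,fy=4,interpolation=cv2.INTER_CUBIC))
```

```text
10.275 0.03151088715471948 [-0.80336984  0.48608147  0.18910427] [ 0.00574371  0.01682041 -0.99984203]
[0.44993959 0.09980123 0.17646968] (array([-0.0008,  0.1125,  0.0027]), np.float64(-0.002982994312428655), np.float64(-0.15298299431242873)) [0.45337904 0.102091  ]
319.4795120394426 262.5180240901684
319.4966360277385 233.37539025169144
319.51406262734156 203.71775427851716
319.5323966227884 172.5158574497362
319.5523723842465 138.51990441801166
```

View pics/w3.png

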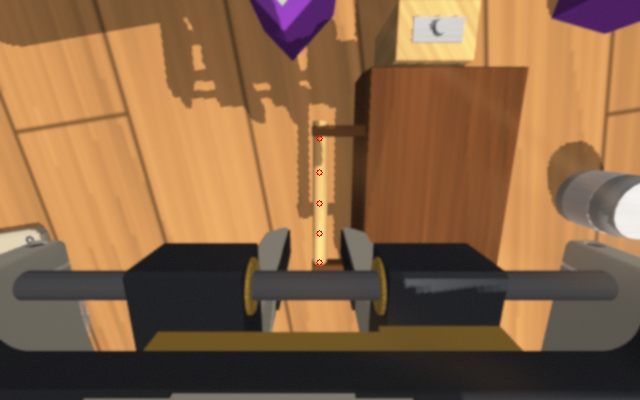

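View pics/t3.png

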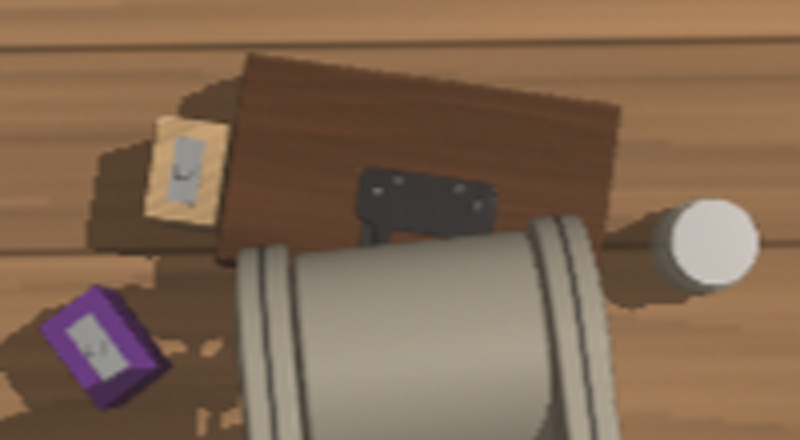

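In the wrist view the dowel runs along column about 320, which matches the prediction (319.5), and lies between the fingers. In the top view the block is still flush. Descending onto the dowel.

>>> carry_out --increments '[{"linear":[0,0.03,0.002],"yaw":-0.003},{"linear":[0,0.06,0.003],"yaw":-0.003},{"linear":[0,0.085,0.003],"yaw":-0.003},{"linear":[0,0.1,0.003],"yaw":-0.003},{"linear":[0,0.105,0.003],"yaw":-0.003}]'

```text
t: 11.0
tool_pos: [0.4565, 0.104, 0.0722]
orientation: [-1.117, 1.321, -1.306]
force: [-0.6, 0.5, 0.5]
opening: 0.0316
```

Run:
```python
from plant import robot
from h import *
s=robot.read_state(); R=toolR(s);print(s['t'],s['opening'],R.T@s['force'],R[:,1])
print(s['tool_pos'],go(s,[*case2w(-.105,0),.064],CASE[2]), case2w(-.105,0))
```

```text
11.0 0.031634792843403176 [-0.36373211 -0.52354958 -0.69931574] [ 0.00754045  0.01815474 -0.99980675]
[0.45652685 0.10399247 0.07224475] (array([ 0.0025,  0.0082, -0.0029]), np.float64(0.0024033472194231464), np.float64(-0.14759665278057707)) [0.45337904 0.102091  ]
```

>>> carry_out --increments '[{"linear":[0.002,0.006,-0.003],"yaw":0},{"linear":[0.002,0.008,-0.003],"yaw":0},{"linear":[0.002,0.008,-0.003],"yaw":0}]'

```text
t: 11.38
tool_pos: [0.4537, 0.1026, 0.0646]
orientation: [-1.117, 1.32, -1.306]
force: [0.5, -0.6, 0.4]
opening: 0.032
```

>>> carry_out --increments '[{"linear":[0,0,0],"yaw":0},{"linear":[0,0,0],"yaw":0},{"linear":[0,0,0],"yaw":0},{"linear":[0,0,0],"yaw":0}]' --gripper 0.05 --newtons 25

```text
t: 11.88
tool_pos: [0.4547, 0.1025, 0.0651]
orientation: [-1.115, 1.319, -1.307]
force: [5.6, -0.8, -2.2]
opening: 0.0132
```

Run:
```python
from plant import robot
from h import *
s=robot.read_state(); R=toolR(s);print(s['t'],s['opening'],R.T@s['force'],R[:,1])
P=s['tool_pos'];print(P,go(s,[*case2w(-.105,0),.064],CASE[2]))
d=P-R[:,1]*.011; print('grasp pt',d)
c,q=np.cos(CASE[2]),np.sin(CASE[2]); 
print('in case', np.array([[c,q],[-q,c]])@(d[:2]-CASE[:2]))
cx=np.array([c,q,0])
for th in np.r_[np.arange(0.1,1.31,.1)]:
    dx=-.170*np.cos(th)+.015*np.sin(th)+.170; dz=.17*np.sin(th)+.015*np.cos(th)-.015
    print(round(th,2), R.T@(cx*dx+[0,0,dz]))
```

```text
11.875 0.013211529126551595 [0.05086096 2.24251502 5.62437763] [ 0.01071453  0.01823368 -0.99977634]
[0.4547231  0.10252893 0.06513243] (array([ 0.0007,  0.0011, -0.0013]), np.float64(0.0021331968148290414), np.float64(-0.14786680318517081))
grasp pt [0.45460524 0.10232836 0.07612997]
in case [-0.10382304  0.00041793]
0.1 [-0.00032602 -0.0168745   0.00248041]
0.2 [-0.00064196 -0.03341718  0.00663339]
0.3 [-0.00094466 -0.04946276  0.01241742]
0.4 [-0.00123109 -0.06485092  0.01977473]
0.5 [-0.00149839 -0.0794279   0.02863179]
0.6 [-0.0017439  -0.09304805  0.03890011]
0.7 [-0.00196516 -0.1055753   0.0504771 ]
0.8 [-0.00215996 -0.11688446  0.06324708]
0.9 [-0.00232635 -0.12686254  0.07708245]
1.0 [-0.00246267 -0.13540984  0.09184499]
1.1 [-0.00256756 -0.14244096  0.10738718]
1.2 [-0.00263997 -0.14788566  0.12355373]
1.3 [-0.00267917 -0.15168952  0.14018312]
```

>>> carry_out --increments '[{"linear":[0,-0.017,0.0025],"yaw":0},{"linear":[-0.001,-0.033,0.0066],"yaw":0},{"linear":[-0.001,-0.0495,0.0124],"yaw":0},{"linear":[-0.001,-0.065,0.02],"yaw":0},{"linear":[-0.0015,-0.0794,0.0286],"yaw":0}]'

```text
t: 12.5
tool_pos: [0.4813, 0.0983, 0.1452]
orientation: [-1.118, 1.321, -1.306]
force: [-5.4, -1.9, -0.3]
opening: 0.0133
```

```bash
cat >> h.py <<'E'
def lidstep(s,ths):
    R=toolR(s); d=s['tool_pos']-R[:,1]*.011
    d0=np.array([.4550,.1023,.0755]); q=CASE[2]; cx=np.array([np.cos(q),np.sin(q),0])
    rel=d-d0; hx=rel@cx-.170; hz=rel[2]+.015
    print('t',s['t'],'open',s['opening'],'F',R.T@s['force'],'theta',np.arctan2(.015,-.170)-np.arctan2(hz,hx),'r',np.hypot(hx,hz),'y',rel@[-np.sin(q),np.cos(q),0],R[:,1],go(s,s['tool_pos'],q)[1])
    for th in ths:
        t=d0+cx*(-.170*np.cos(th)+.015*np.sin(th)+.170)+[0,0,.17*np.sin(th)+.015*np.cos(th)-.015]
        print(th,np.round(R.T@(t-d),4))
E
python3 - <<'E'
from plant import robot
from h import *
lidstep(robot.read_state(),[.5,.6,.7,.8,.9,1.0])
cv2.imwrite('pics/s4.png',cv2.resize(robot.read_camera('scene')[80:250,220:440],None,fx=3.5,fy=3.5,interpolation=cv2.INTER_CUBIC))
E
```

```text
t 12.5 open 0.01327580408110145 F [ 2.66935656  0.2312042  -5.06257787] theta 0.5003626094035796 r 0.1724610684030515 y -0.0002783600263378642 [ 0.00700423  0.01806837 -0.99981222] 0.0023431675411895725
0.5 [-0.0003  0.0011  0.0015]
0.6 [-0.0005 -0.0126  0.0117]
0.7 [-0.0007 -0.0252  0.0232]
0.8 [-0.0009 -0.0365  0.0359]
0.9 [-0.001  -0.0465  0.0497]
1.0 [-0.0012 -0.0552  0.0645]
```

View pics/s4.png

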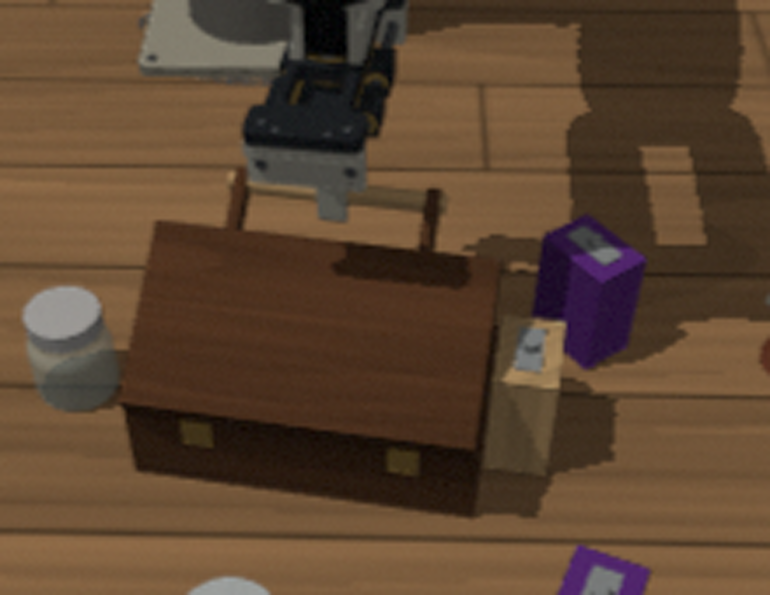

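The lid is rising with the dowel held, and the block is untouched. Continuing to about 0.95 rad.

>>> carry_out --increments '[{"linear":[0,-0.0126,0.0117],"yaw":0},{"linear":[0,-0.0252,0.0232],"yaw":0},{"linear":[0,-0.0365,0.0359],"yaw":0},{"linear":[-0.001,-0.0465,0.0497],"yaw":0},{"linear":[-0.001,-0.0465,0.0497],"yaw":0}]'

```text
t: 13.18
tool_pos: [0.5328, 0.0905, 0.197]
orientation: [-1.115, 1.319, -1.308]
force: [-7.9, -3.7, 10.2]
opening: 0.0133
```

Run:
```python
from plant import robot
from h import *
lidstep(robot.read_state(),[.9,1.0,1.05,1.1,1.15,1.2,1.25,1.3])
```

```text
t 13.175 open 0.013271163271941597 F [  4.60881799 -10.36069075  -7.20360971] theta 0.927873318516923 r 0.17351813912531486 y -0.00029868951478915584 [ 0.01086656  0.01746641 -0.9997884 ] 0.0018958300594200672
0.9 [-0.0002  0.005  -0.0025]
1.0 [-0.0003 -0.0036  0.0122]
1.05 [-0.0004 -0.0073  0.0199]
1.1 [-0.0004 -0.0106  0.0278]
1.15 [-0.0005 -0.0135  0.0358]
1.2 [-0.0005 -0.016   0.0439]
1.25 [-0.0005 -0.0181  0.0522]
1.3 [-0.0006 -0.0198  0.0606]
```

Radial load is about 12 N, so I'll ease the path outward about 2.5 mm and go to about 1.1 rad.

>>> carry_out --increments '[{"linear":[0,-0.0045,0.0065],"yaw":0},{"linear":[0,-0.0068,0.0125],"yaw":0},{"linear":[0,-0.0095,0.0187],"yaw":0},{"linear":[0,-0.0128,0.0267],"yaw":0},{"linear":[0,-0.0128,0.0267],"yaw":0}]'

```text
t: 13.8
tool_pos: [0.5599, 0.0862, 0.2106]
orientation: [-1.114, 1.318, -1.309]
force: [-3.7, -1.6, 3.8]
opening: 0.0134
```

Run:
```python
from plant import robot
from h import *
lidstep(robot.read_state(),[1.1,1.15,1.2,1.25,1.3])
cv2.imwrite('pics/s5.png',cv2.resize(robot.read_camera('scene')[60:230,220:440],None,fx=3.5,fy=3.5,interpolation=cv2.INTER_CUBIC))
cv2.imwrite('pics/t5.png',cv2.resize(robot.read_camera('top')[165:275,230:430],None,fx=4,fy=4,interpolation=cv2.INTER_CUBIC))
```

```text
t 13.8 open 0.013427526055055185 F [ 2.10151742 -3.8682587  -3.38606208] theta 1.1050431514780217 r 0.17332064161879907 y -0.00048342187299455966 [ 0.01210638  0.01747399 -0.99977402] 0.0016652413758890816
1.1 [-0.0004  0.0028  0.0002]
1.15 [-0.0005 -0.0001  0.0082]
1.2 [-0.0005 -0.0026  0.0163]
1.25 [-0.0005 -0.0047  0.0246]
1.3 [-0.0006 -0.0064  0.033 ]
```

View pics/s5.png

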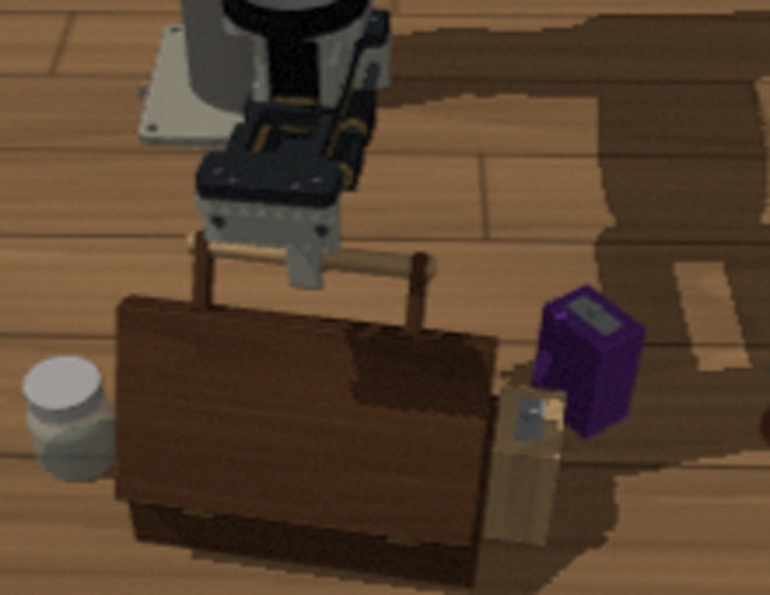

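View pics/t5.png

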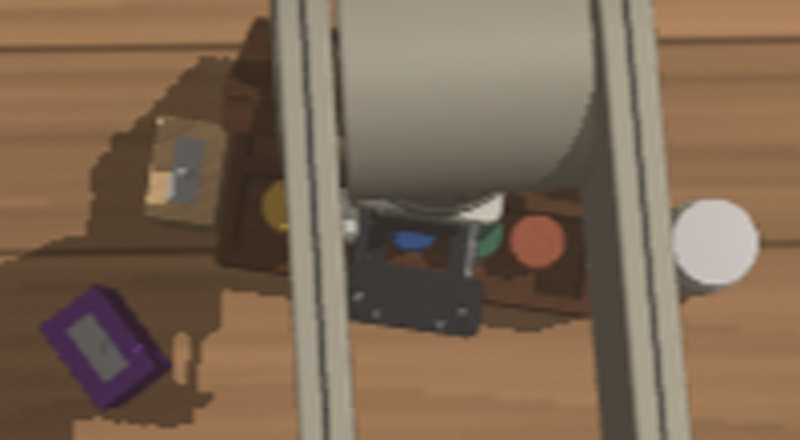

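```bash
cat >> h.py <<'E'
def lidang(S,px,c0=(.56,.0889,-.1461)):
    def pts(th,v):
        out=[]
        for x,y in ((-.13,-.117),(-.13,.117),(0,-.117),(0,.117)):
            X=.065+x*np.cos(th)+.03*np.sin(th); Z=.06-x*np.sin(th)+.03*np.cos(th)
            c,s=np.cos(v[2]),np.sin(v[2]); out.append((v[0]+c*X-s*y,v[1]+s*X+c*y,Z))
        return np.array(out)
    # pose prior 1.5 mm / .005 rad, pixel sigma .7
    g=lambda v:np.r_[((proj(S,pts(v[0],v[1:]))-px)/.7).ravel(),(v[1:3]-c0[:2])/.0015,(v[3]-c0[2])/.005]
    r=least_squares(g,[1.2,*c0],x_scale=[.1,.01,.01,.1]); return r.x,r.fun
E
python3 - <<'E'
from plant import robot
from h import *
np.set_printoptions(precision=3,suppress=True)
S=robot.camera_params('scene')
px=un([(122,298),(497,338),(117,500),(478,547)],3.5,220,60)
for c in ((.56,.0889,-.1461),(.5578,.0872,-.1495)): print(lidang(S,px,c))
E
```

```text
(array([ 1.014,  0.56 ,  0.088, -0.144]), array([ 0.433,  0.378,  1.36 ,  0.845, -0.456, -0.496, -0.909, -0.773,
        0.08 , -0.498,  0.323]))
(array([ 1.031,  0.559,  0.088, -0.147]), array([ 0.012,  0.222,  1.072,  0.929, -0.489, -0.971, -1.212, -1.046,
        0.621,  0.548,  0.574]))
```

The kinematic angle (1.105) and the image angle (about 1.02) disagree. I'll overlay the model on the picture before going further.

```bash
cat >> h.py <<'E'
def lidw(th,v,L):  # L: local x from hinge, y, height over hinge
    L=np.array(L,float); X=.065+L[:,0]*np.cos(th)+L[:,2]*np.sin(th); Z=.06-L[:,0]*np.sin(th)+L[:,2]*np.cos(th)
    c,s=np.cos(v[2]),np.sin(v[2]); return np.c_[v[0]+c*X-s*L[:,1],v[1]+s*X+c*L[:,1],Z]
def overlay(S,src,dst,k,ox,oy,ths,v):
    im=cv2.imread(src)
    O=[(-.13,-.117,.03),(-.13,.117,.03),(0,.117,.03),(0,-.117,.03)]
    D=[(-.17,-.061,.015),(-.17,.061,.015)]
    C=[(-.065,-.12,.06),(-.065,.12,.06),(.065,.12,.06),(.065,-.12,.06)]
    cs,sn=np.cos(v[2]),np.sin(v[2])
    Bx=[(v[0]+cs*.065-sn*y,v[1]+sn*.065+cs*y,z) for y,z in ((-.12,0),(.12,0),(.12,.06),(-.12,.06))]
    tr=lambda W:np.int32(np.round((proj(S,W)-[ox,oy]+.5)*k-.5))
    cv2.polylines(im,[tr(Bx)],True,(255,255,255),1)
    for th,col in zip(ths,((0,0,255),(0,255,0),(255,255,0))):
        cv2.polylines(im,[tr(lidw(th,v,O))],True,col,1); cv2.polylines(im,[tr(lidw(th,v,D))],False,col,1)
    cv2.imwrite(dst,im)
E
python3 - <<'E'
from plant import robot
from h import *
s=robot.read_state();print(s['t'],s['tool_pos'])
S=robot.camera_params('scene')
v=(.5578,.0872,-.1495)
overlay(S,'pics/s5.png','pics/o5.png',3.5,220,60,[1.02,1.105],v)
overlay(S,'pics/scc.png','pics/o0.png',4,220,130,[0],v)
E
```

```text
13.9 [0.559367   0.08625643 0.21035818]
```

View pics/o5.png

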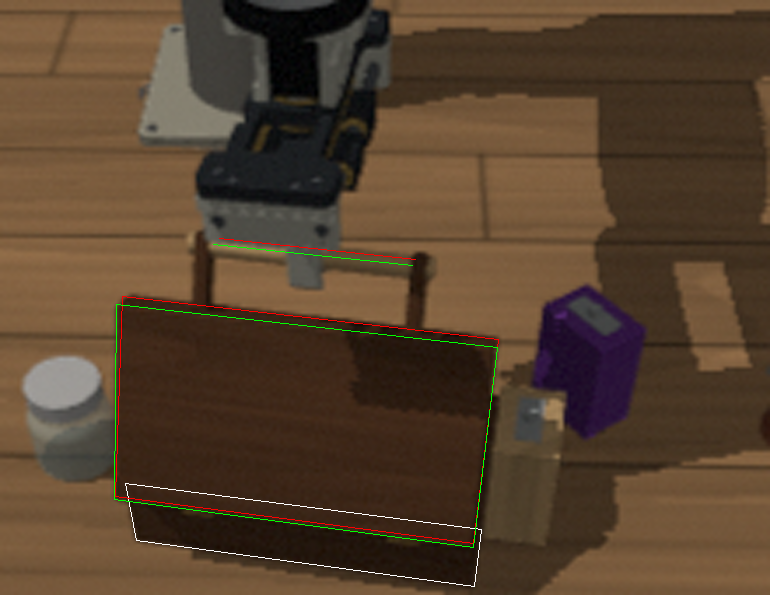

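View pics/o0.png

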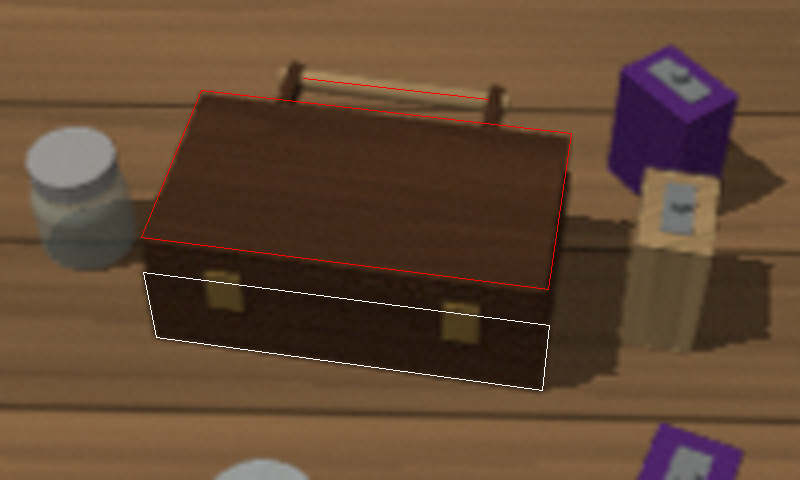

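The front panel's rim (height 0) may be the upper edge I marked. Testing that.

Run:
```python
from plant import robot
from h import *
S=robot.camera_params('scene')
for v in ((.5578,.0872,-.1495),(.56,.0889,-.1461)):
  for th in (1.0,1.05,1.1,1.15):
    W=lidw(th,v,[(-.13,-.117,0),(-.13,.117,0),(-.13,-.117,.03),(-.13,.117,.03),(-.17,-.061,.015),(-.17,.061,.015)])
    print(th,np.round((proj(S,W)-[220,60]+.5)*3.5-.5).astype(int).tolist())
im=cv2.imread('pics/s5.png')[220:370,90:520];cv2.imwrite('pics/s5z.png',np.clip(cv2.resize(im,None,fx=1.8,fy=3,interpolation=cv2.INTER_CUBIC)*1.6,0,255))
```

```text
1.0 [[138, 290], [500, 330], [123, 295], [498, 337], [221, 238], [415, 258]]
1.05 [[135, 291], [500, 332], [120, 299], [498, 341], [217, 240], [414, 261]]
1.1 [[132, 293], [499, 334], [116, 303], [497, 346], [213, 243], [412, 264]]
1.15 [[128, 295], [499, 337], [113, 308], [496, 352], [210, 247], [410, 269]]
1.0 [[140, 292], [503, 332], [125, 298], [502, 339], [223, 240], [418, 260]]
1.05 [[137, 294], [503, 334], [122, 301], [501, 343], [219, 242], [417, 263]]
1.1 [[134, 296], [502, 336], [118, 306], [500, 348], [216, 246], [415, 266]]
1.15 [[130, 298], [502, 339], [115, 311], [499, 354], [212, 250], [413, 271]][ WARN:0@0.351] global loadsave.cpp:1063 imwrite_ Unsupported depth image for selected encoder is fallbacked to CV_8U.
```

View pics/s5z.png

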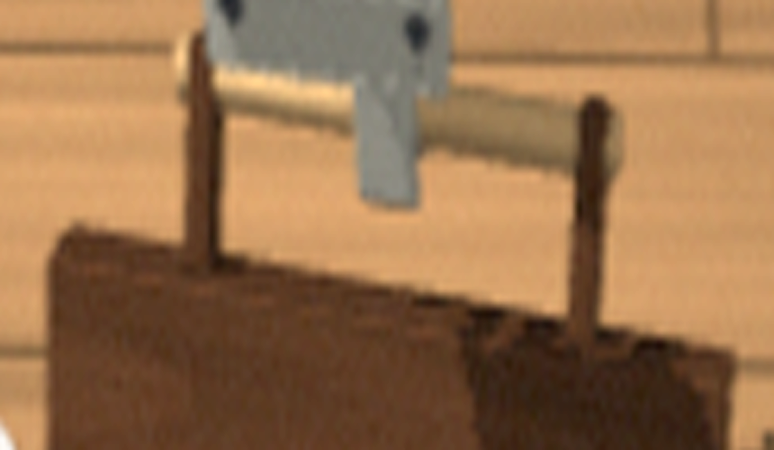

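The visible corner chamfer, (132,296) and (119,303), matches the model at 1.1 rad. So the kinematic angle is right, and the earlier image fit had used the wrong edge. Going to 1.30 gently.

>>> carry_out --increments '[{"linear":[0,-0.0025,0.0075],"yaw":0},{"linear":[0,-0.0048,0.0145],"yaw":0},{"linear":[0,-0.0065,0.021],"yaw":0},{"linear":[0,-0.0078,0.027],"yaw":0},{"linear":[0,-0.0083,0.03],"yaw":0}]'

```text
t: 14.52
tool_pos: [0.5893, 0.0816, 0.2187]
orientation: [-1.115, 1.318, -1.308]
force: [-1.8, -1.2, 1.6]
opening: 0.013
```

>>> carry_out --increments '[{"linear":[0,0,0],"yaw":0},{"linear":[0,0,0],"yaw":0}]'

```text
t: 14.78
tool_pos: [0.5893, 0.0816, 0.2187]
orientation: [-1.115, 1.318, -1.308]
force: [-2.4, -1.7, 1.4]
opening: 0.0133
```

Run:
```python
from plant import robot
from h import *
lidstep(robot.read_state(),[1.25,1.3])
cv2.imwrite('pics/s6.png',cv2.resize(robot.read_camera('scene')[60:230,220:440],None,fx=3.5,fy=3.5,interpolation=cv2.INTER_CUBIC))
```

```text
t 14.775 open 0.013284381124348328 F [ 2.00128054 -1.50645896 -2.1214317 ] theta 1.2831554011343442 r 0.17263613158541216 y -0.0006046707864091765 [ 0.01134394  0.01742238 -0.99978386] 0.0017650708939447313
1.25 [-0.0006  0.0031 -0.0052]
1.3 [-0.0006  0.0014  0.0032]
```

View pics/s6.png

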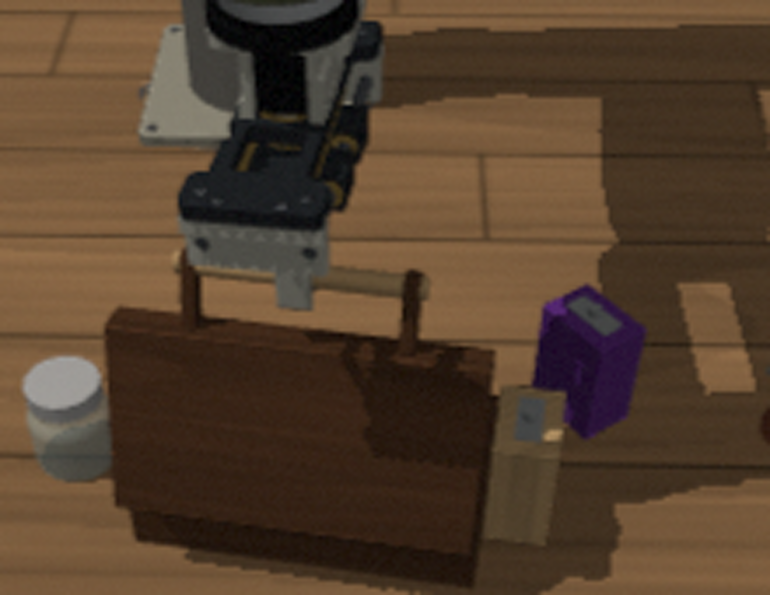

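Run:
```python
from plant import robot
from h import *
S=robot.camera_params('scene')
for v in ((.5578,.0872,-.1495),(.56,.0889,-.1461)):
  for th in (1.2,1.25,1.3,1.35):
    W=lidw(th,v,[(-.13,-.117,0),(-.13,.117,0),(-.13,-.117,.03),(-.13,.117,.03),(-.17,-.061,.015),(-.17,.061,.015),(0,-.117,.03),(0,.117,.03)])
    print(th,np.round((proj(S,W)-[220,60]+.5)*3.5-.5).astype(int).tolist())
im=cv2.imread('pics/s6.png')[230:390,90:520];cv2.imwrite('pics/s6z.png',np.clip(cv2.resize(im,None,fx=1.8,fy=3,interpolation=cv2.INTER_CUBIC)*1.6,0,255).astype('uint8'))
```

```text
1.2 [[125, 298], [498, 340], [109, 314], [495, 358], [206, 252], [409, 274], [115, 503], [472, 551]]
1.25 [[122, 302], [498, 344], [106, 320], [494, 364], [202, 258], [407, 280], [115, 505], [472, 553]]
1.3 [[118, 306], [497, 349], [102, 326], [493, 371], [198, 264], [405, 286], [115, 507], [472, 555]]
1.35 [[115, 310], [496, 354], [99, 333], [492, 379], [194, 271], [402, 294], [115, 509], [472, 557]]
1.2 [[127, 301], [501, 342], [111, 316], [498, 360], [208, 255], [412, 276], [117, 506], [476, 553]]
1.25 [[124, 304], [501, 346], [108, 322], [497, 366], [205, 260], [410, 282], [117, 508], [475, 555]]
1.3 [[121, 309], [500, 351], [105, 329], [496, 374], [201, 267], [408, 288], [117, 510], [475, 557]]
1.35 [[117, 313], [499, 356], [101, 336], [495, 381], [197, 274], [406, 296], [117, 512], [475, 559]]
```

View pics/s6z.png

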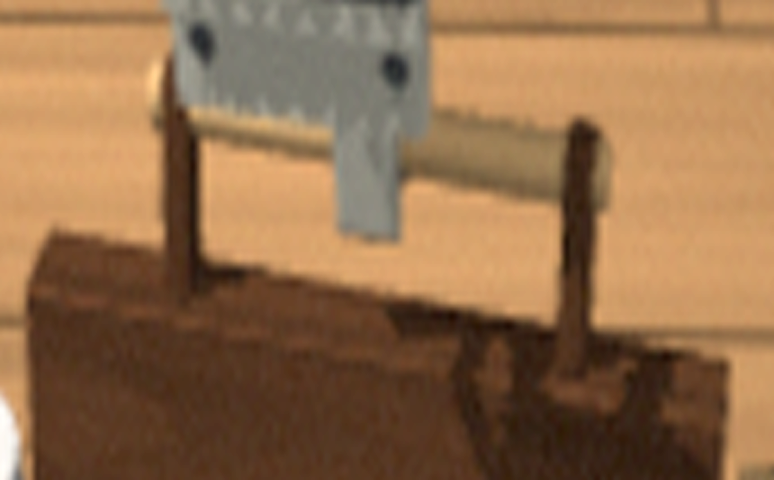

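The image now gives about 1.27 to 1.30: rim corner (122,307), outer corner (108,326), dowel right end (404,285). The kinematic angle is 1.283. One last 2 mm nudge, then settle.

>>> carry_out --increments '[{"linear":[0,0,0.001],"yaw":0},{"linear":[0,0,0.002],"yaw":0},{"linear":[0,0,0.002],"yaw":0},{"linear":[0,0,0.002],"yaw":0}]'

```text
t: 15.32
tool_pos: [0.5913, 0.0813, 0.219]
orientation: [-1.114, 1.318, -1.309]
force: [-2.6, -2.3, 4.1]
opening: 0.013
```

Run:
```python
from plant import robot
from h import *
s=robot.read_state();lidstep(s,[1.3]);print(abs(s['dq']).max())
cv2.imwrite('pics/t7.png',cv2.resize(robot.read_camera('top')[165:275,180:430],None,fx=3.2,fy=3.2,interpolation=cv2.INTER_CUBIC))
cv2.imwrite('pics/s7.png',robot.read_camera('scene'))
s=robot.read_state();lidstep(s,[]);print(abs(s['dq']).max())
```

```text
t 15.325 open 0.013019365466115242 F [ 2.55447244 -4.13862468 -2.18767686] theta 1.295324539959474 r 0.1725285966863194 y -0.0006120894200068254 [ 0.01178406  0.01741543 -0.99977889] 0.0017051970786434723
1.3 [-0.0006  0.0017  0.0011]
0.002197482155525357
t 15.425 open 0.013198546330217404 F [ 2.20907137 -4.84428425 -1.91169541] theta 1.2952885319056966 r 0.172530152108357 y -0.0005936382551755158 [ 0.01179493  0.0174071  -0.99977891] 0.0017296503402128849
0.0020053125647728457
```

View pics/t7.png

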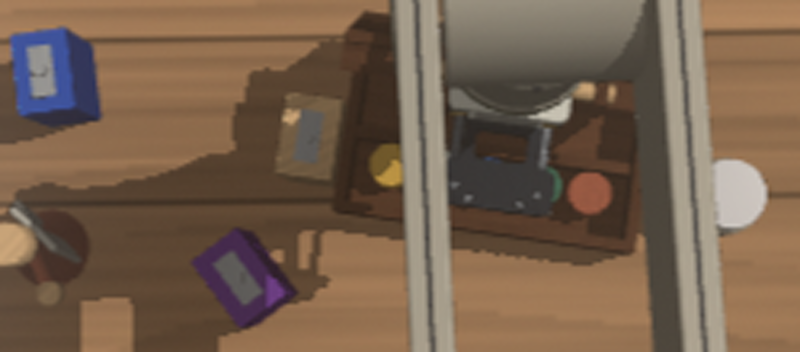

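View pics/s7.png

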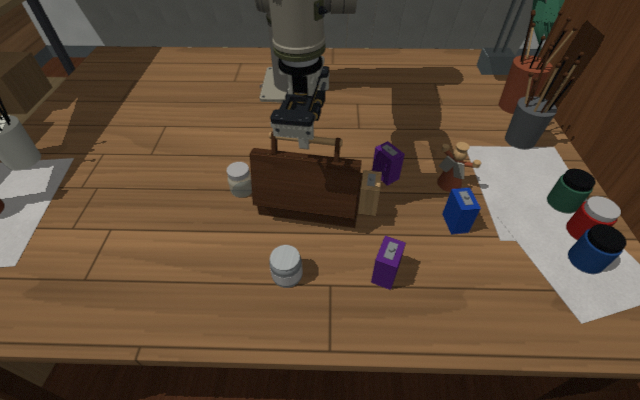

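The lid is still at about 1.295 rad and in the grip. The block is flush at top-crop (308,137), and the jar, tin and figure have not moved. Handing in.

```bash
python3 -c "
from plant import robot
robot.close_job()"
```

```text
the job is handed in; nothing more can be done
```

I butted the pale stay block against the +y (robot's left) side of the case with the lid shut. I then raised the lid by its dowel handle and handed the job in at about 15 s, with the gripper still holding the lid at its balance point.

- **Block:** I dragged it over in the grip, then pressed it against the case with closed fingers at about 20 N. The measurement before that press put its origin 141.7–143.3 mm from the case's along y, about 11 mm from the middle of the side, and less than 0.01 rad off square. After the press I checked it only by eye; it still looked flush with the lid up.
- **Lid:** The gripper position puts it at 1.295 rad, still, with about 5 N on the wrist. The camera view of the lid edges and dowel gave 1.27–1.30 rad just before the last 2 mm nudge.
- **Bystanders:** The jar, tin and figure looked unmoved in the final pictures.

**Checks that disagreed:**
- **Image angle:** My first image fit of the lid angle gave about 1.02 rad against 1.105 from the gripper position. I had marked the lid's front rim instead of its outer edge, and with the right edge the two agreed.
- **Dowel path:** The dowel's measured radius about the hinge came out about 2 mm longer than nominal, which loaded the grip with up to about 13 N on the way up.

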